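# Press a keyed ring arbor home in the spindle hub and hold it

## Robot

A 6-joint arm with a two-finger parallel gripper is mounted at the origin on the work surface. World frame = base frame: x ahead of the robot, y to its left, z up, the work surface at z = 0. Lengths are in m, angles in rad, forces in N, time in s.
With the tool pointing down it reaches from about 0.275 to 0.825 m from the base axis. Payload 5.2 kg.
Tool frame: the origin (TCP) lies between the finger pads; the fingertips stand 11 mm ahead of it and the grasp point (between the pads) lies 8 mm behind it; z points along the fingers, y is the line along which they close (so a half turn about z gives the same grasp; the last joint's range is limited). The gripper opens to 93 mm and grips with 3 to 60 N. Pads are 15 mm wide; open, the fingers measure 128 mm over their backs; the gripper's body (75 mm by 188 mm) begins 65 mm behind the grasp point.
Start: joints at [-1.543, 0.259, 1.535, -0, 1.348, -0.203], TCP at [0.126, -0.535, 0.23] pointing down, gripper open.
Joint ranges: [-3.14, 3.14], [-0.91, 2.08], [0.19, 2.58], [-1.22, 4.36], [0.22, 2.71], [-3.12, 3.12]. Speed limits (rad/s): [2.57, 2.57, 3.14, 3.14, 3.14, 3.14].

## Interface

Orientations are given as a unit quaternion [w, x, y, z].
In Python, from cell import robot, cams gives the robot as it stands.
- The arm moves only by the tool jog_arm, never from a script. Its argument "plan" is a list of rows, each a list of 7 numbers: the shift along the world's x, y, z in cm, then the turn, a rotation vector about the world's x, y, z in degrees, then the finger opening in cm, from 0 to 9.3. In form: [[tx, ty, tz, wx, wy, wz, fingers], ...]. A call has 1 to 10 rows; each row shifts and turns the commanded pose from where the row before left it; what a row does not reach is not made up. A row lasts 1/8 s, in which the tool goes at most 62.5 mm and 10.7 degrees, less where a joint would pass 70% of its speed; a pose out of reach is approached as far as the arm can. A call with a gripper value outside its range is refused whole. The fingers move at their own pace and stop on an object; "squeeze" is the grip in N (left out, the last holds). Time passes only in rows, so rows that do not move let the fingers close. It gives the time, the measured TCP pose, the force, the opening and the grip force at its end, in the units of the state.
- robot.sense(): the state, without advancing time (a new reading comes with each control period).
- cams.get_image(name): name is "scene" or "top" or "wrist"; returns a dict with "color" (480x640x3 uint8, red, green, blue), "camera_matrix" (3x3 intrinsics, pixels), "rvec" (rotation vector, rad) and "tvec" (3), from world to camera coordinates, as OpenCV has them; the wrist camera has in their place "hand_eye" (4x4, takes a point from camera to tool coordinates, whose origin is the TCP and whose axes are the flange's). Camera axes: x right, y down, z forward; pixel columns grow to the right and rows downward; lengths in m; the calibration is good to about 2 mm. A picture is of the moment at which its call begins: read the wrist's pose just before it. There is no depth.
- robot.close_job(): hands the job in; it is judged then, once.
The state is a dict: "time": time; "joint_pos": joint angles; "joint_velocities": joint speeds; "effort": joint torques, N m; "position": TCP position; "orientation": TCP orientation; "wrist_force": force on the tool from outside, world axes, zero at the start; "moment": the same for the moment, N m; "gripper_width": opening from 0.0 (shut) to 1.0 (fully open); "grasp_force": force on a finger pad.
Only numpy, scipy, OpenCV 4.12 (cv2) and the standard library are available. Lean on these libraries where they do the work, as an engineer would, in place of code of your own. Each camera call takes 0.05 s, during which the arm holds its last target. There are 200 camera calls.

## Task

Lift the arbor with the pale wooden ring out of the wooden rack, put its shaft down into the bore of the pulley hub on the green spindle drive, and turn it until its key slips into the keyway. Push it down fully home against the spring ejector, until its flange rests on the hub face, and finish while still gripping it and holding it pressed down there. Leave the arbor with the dark ring and the other things on the bench alone.

Things in the scene. Friction and masses are not known exactly. Their poses are not given: they have to be found in the camera images.
- arbor: Ring arbor to load, 0.32-0.5 kg, upright in one of the two rack holes. Origin on its axis at the flange's underside; z up, x towards its key. Above the origin: steel flange 54 mm diameter, 0 to 6 mm; pale wooden ring 72 mm diameter, 6 to 24 mm; dark grip block, 24 to 70 mm. Red marks on the ring top and one end of the block top show the key's side. Shaft: see arbor_tip.
- arbor_grip (a point): Centre of the arbor's grip block, on its axis 47 mm above its origin, axes as the arbor's. The block is 36 mm long in x, 24 mm across the flats in y, 46 mm high: grip it from above across the flats.
- arbor_tip (a point): Bottom end of the arbor's steel shaft, on its axis 50 mm below its origin, axes as the arbor's. Shaft 20 mm diameter, lowest 4 mm chamfered to 14 mm. A brass key 6 mm wide stands out on the +x side to 15 mm from the axis, from 14 to 46 mm above this point; the 14 mm below it is a plain round pilot.
- arbor_dark: A second arbor of the same size and form with a dark brown ring, in the other rack hole; to be left there. Origin and axes as for the arbor.
- rack: Fixed block of brown wood 100 x 240 x 70 mm (x, y, z), left or right of the robot's centre line; origin at the centre of its underside, on the bench. Two upright through holes of 37 mm diameter, 60 mm either side of the centre along y; an arbor hangs in a hole with its flange on the rack top, 70 mm above the bench.
- keyway (a point): Centre of the bore's mouth on the top face of the steel hub, 105 mm above the bench; z up, x towards the keyway. Hub 62 mm across, bore 22 mm and deeper than the shaft; one full-depth keyway 9 mm wide, out to 17 mm from the axis, a red mark just outside it. Home: arbor's origin here, x axes agreeing. The key meets the face when the arbor's origin is 36 mm above.
- pulley (a joint): Turn of the pulley and hub on the drive, rad; anticlockwise from above is positive, 0 as built. It stays where it is, held by friction of 0.8 N m. The point keyway turns with it.
- ejector (a joint): Spring ejector, a brass plunger in the bore: m pressed down from rest. At rest its top is 38 mm below the mouth, so the arbor at home has pressed it 12 mm; the spring pushes up with 3 N at first and 8.5 N there, more than the arbor's weight, so an arbor let go rises again.
- drive: Fixed green spindle drive 170 x 170 x 34 mm that carries the pulley (112 mm diameter, below 70 mm height); origin at its underside under the pulley's axis. A grey motor 112 mm high, 84 mm diameter, stands 132 mm from that axis on its +x side.
- finial_pale: Bystander: pale turned finial, 48 mm diameter, 70 mm high; origin at its foot.
- finial_dark: Bystander: dark turned finial, 48 mm diameter, 70 mm high; origin at its foot.
- loose_ring: Bystander: pale wooden ring lying flat, 72 mm diameter, 18 mm high; origin at its underside.
- dowel: Bystander: wooden dowel standing up, 32 mm diameter, 100 mm high; origin at its foot.
- ring_stack: Bystander: stack of five wooden rings fixed together, 72 mm diameter, 90 mm high; origin at its foot.
- glue_tin: Bystander: glue tin, 90 mm diameter, 110 mm high; origin at its foot.
- brush: Bystander: glue brush with yellow handle lying at the robot's right; origin at the underside of its middle.
Not all that is in view belongs to the job. What is shaped like the arbor but pink or purple is not meant.

How it is judged:
On the way:
1. the pale-ring arbor is lifted out of the rack, its shaft tip clear of the rack top (height (world z) of arbor above 0.122 m), for 0.1 s.
At the end, for the whole second after the job is handed in: The arbor is home in the hub: flange within 2.5 mm of the hub face, axis within 3 mm of the bore's and within 0.07 rad of upright, key in the keyway (x axes within 0.25 rad), ejector pressed more than 9 mm, at rest, and the fingers still hold it with more than 3 N (z of arbor in the frame of keyway between -0.004 and 0.0025 m and horizontal distance between arbor and keyway below 0.003 m and angle between the x axis of arbor and the x axis of keyway, either way round below 0.25 rad and angle between arbor's own z axis and vertical below 0.07 rad and value of joint ejector above 0.009 m and contact force between the fingers and arbor above 3 N and linear speed of arbor below 0.02 m/s); the arm keeps its last pose, push and grip.
It fails at once if the dark-ring arbor is moved more than 20 mm (distance of arbor_dark from where it was at the start of the episode above 0.02 m).
It fails at once if a bystander is moved more than 30 mm (distance of any of finial_pale, finial_dark, loose_ring, dowel, ring_stack, glue_tin, brush from where it was at the start of the episode above 0.03 m).
It also fails if it takes over 50 s, if anything falls off the work surface, if the arm or the gripper's body presses on something with over 40 N, if the wrist force passes 120 N, or if a joint passes its speed limit or range.

## Working session

There is one attempt and no reset: what is moved stays moved. The work goes in short steps, Python scripts to look and compute and a tool call to move; the robot and the scene stay as the last step left them, time stands still between calls to the robot, and variables do not carry over. Pictures are saved under pics/ and viewed, at most 10 in all, crops included, and the job is handed in when it is done.

Besides the shell and the picture viewer there is one more tool, called after ">>>" by a JSON object that holds its "fn" and its "kwargs", one argument or row to a line. jog_arm: Moves the arm, as the interface text tells. Its arguments: {"type":"object","properties":{"plan":{"type":"array"},"squeeze":{"type":"number"}},"required":["plan"]}

```bash
mkdir -p pics; cat > h.py <<'E'
import cv2,numpy as np
from cell import robot,cams
from scipy.spatial.transform import Rotation as R
def cam(name):
    s=robot.sense(); d=cams.get_image(name); K=np.array(d["camera_matrix"])
    if "rvec" in d and name!="wrist":
        Rm=cv2.Rodrigues(np.array(d["rvec"],float))[0]; c=-Rm.T@np.array(d["tvec"]).ravel(); Rw=Rm.T
    else:
        H=np.array(d["hand_eye"]); q=s["orientation"]; Rt=R.from_quat([q[1],q[2],q[3],q[0]]).as_matrix()
        Rw=Rt@H[:3,:3]; c=Rt@H[:3,3]+np.array(s["position"])
    return d["color"],K,Rw,c
def ray(C,uv):
    _,K,Rw,c=C; v=Rw@np.linalg.inv(K)@np.array([uv[0],uv[1],1.]); return c,v/np.linalg.norm(v)
def onz(C,uv,z):
    c,v=ray(C,uv); return c+v*(z-c[2])/v[2]
def proj(C,p):
    _,K,Rw,c=C; q=K@(Rw.T@(np.array(p)-c)); return q[:2]/q[2]
def tri(rays):
    A=sum(np.eye(3)-np.outer(v,v) for c,v in rays); b=sum((np.eye(3)-np.outer(v,v))@c for c,v in rays); return np.linalg.solve(A,b)
def save(n,im): cv2.imwrite("pics/"+n,cv2.cvtColor(im,cv2.COLOR_RGB2BGR))
E
python3 - <<'E'
from h import *
import pickle
for n in("scene","top","wrist"):
    C=cam(n); save(n+"0.png",C[0]); pickle.dump(C,open(n+"0.pkl","wb")); print(n,C[3].round(3))
    hsv=cv2.cvtColor(C[0],cv2.COLOR_RGB2HSV); m=((hsv[...,0]<6)|(hsv[...,0]>174))&(hsv[...,1]>170)&(hsv[...,2]>90)
    k,l,st,ce=cv2.connectedComponentsWithStats(m.astype('uint8'))
    print([(ce[i].round(1).tolist(),int(st[i,4])) for i in range(1,k) if st[i,4]>4])
print(robot.sense())
E
```

```text
scene [1.039 0.626 1.052]
[([393.3, 275.2], 13), ([511.2, 286.9], 11), ([384.8, 293.2], 13), ([446.9, 304.5], 13), ([507.6, 306.4], 7), ([441.8, 325.2], 6), ([499.9, 353.1], 17), ([485.4, 358.8], 5)]
top [ 0.466 -0.031  1.109]
[([229.5, 258.8], 11), ([225.6, 267.2], 15), ([409.5, 272.5], 6), ([167.2, 276.0], 6), ([165.8, 284.4], 17), ([104.8, 290.1], 16), ([146.3, 349.0], 6), ([146.0, 358.4], 17)]
wrist [ 0.2   -0.517  0.383]
[]
{'time': 0.15, 'joint_pos': array([-1.54279726e+00,  2.59171478e-01,  1.53580480e+00,  2.59305566e-05,
        1.34799567e+00, -2.02744416e-01]), 'joint_velocities': array([ 0.00049618, -0.00083931, -0.00386078, -0.00094313, -0.00104277,
       -0.0002023 ]), 'effort': array([ 1.67700447e-03, -4.37643850e+01, -2.84233081e+01,  7.18158809e-02,
        3.80477495e-02, -9.57084831e-05]), 'position': array([ 0.12583619, -0.53501166,  0.22902168]), 'orientation': array([-6.85914187e-04,  9.93352154e-01,  1.15113082e-01,  7.27743688e-05]), 'wrist_force': array([-0.01821354, -1.23854185,  0.23867436]), 'moment': array([-0.04649382, -0.00876063,  0.00698616]), 'grasp_force': 0.0, 'gripper_width': 0.9967237758708996}
```

View pics/top0.png

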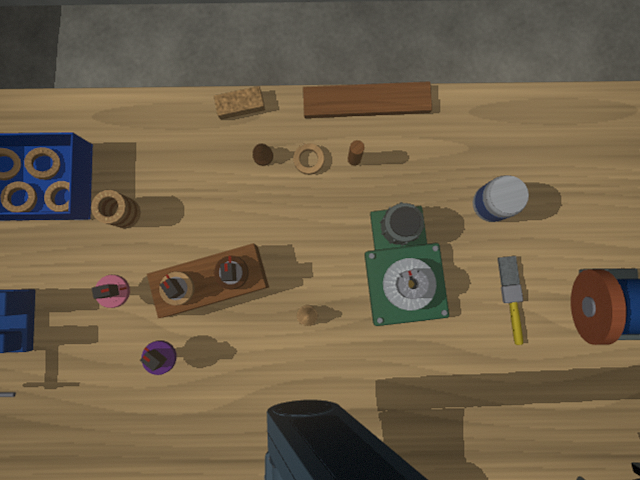

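View pics/scene0.png

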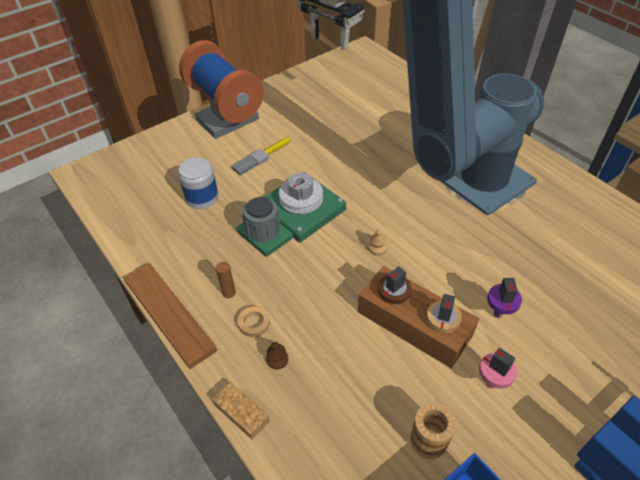

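The top view shows the rack at about (209,281), with the pale arbor at (175,288) and the dark one at (231,270). The hub is at (411,284), with its red mark at (409.5,272.5). In the scene view the pale arbor's block is at (446,308). The pink and purple arbors are decoys.

```bash
python3 - <<'E'
from h import *
import pickle
T=pickle.load(open("top0.pkl","rb"));S=pickle.load(open("scene0.pkl","rb"))
for n,a,b in(("block",(165.8,284.4),(446.9,304.5)),("ring",(167.2,276.0),(441.8,325.2))):
    r=[ray(T,a),ray(S,b)];p=tri(r);print(n,p.round(4),[proj(T,p).round(1),proj(S,p).round(1)])
print(onz(T,(411,284),.105),onz(T,(409.5,272.5),.105),onz(T,(405,222),.112))
hsv=cv2.cvtColor(T[0],cv2.COLOR_RGB2HSV)
for box in((140,250,215,320),(200,245,265,300)):
    x0,y0,x1,y1=box; h=hsv[y0:y1,x0:x1]
    m=(h[...,2]<70).astype('uint8'); k,l,st,ce=cv2.connectedComponentsWithStats(m); i=1+st[1:,4].argmax(); print(ce[i]+[x0,y0],st[i])
    print(onz(T,ce[i]+[x0,y0],.14))
q=robot.sense()["orientation"];print(R.from_quat([q[1],q[2],q[3],q[0]]).as_matrix().round(3))
E
```

```text
block [0.4758 0.2852 0.14  ] [array([165.9, 284.3]), array([447. , 304.5])]
ring [0.4936 0.2973 0.0957] [array([167.1, 276.1]), array([441.7, 325.2])]
[ 0.46998113 -0.21548073  0.105     ] [ 0.49400499 -0.21305878  0.105     ] [ 0.59971536 -0.20548036  0.112     ]
[172.78125    288.37152778] [ 20  28  25  21 288]
[0.46753111 0.27115261 0.14      ]
[228.41493776 272.26970954] [ 19  18  18  18 241]
[0.49843178 0.15913869 0.14      ]
[[ 0.973  0.229 -0.   ]
 [ 0.229 -0.973  0.001]
 [ 0.    -0.001 -1.   ]]
```

>>> {"fn": "jog_arm", "kwargs": {
  "plan": [
    [2.7,4.3,0.8,0,0,0,9.3],
    [2.7,4.3,0.8,0,0,0,9.3],
    [2.7,4.3,0.8,0,0,0,9.3],
    [2.7,4.3,0.8,0,0,0,9.3],
    [2.7,4.3,0.8,0,0,0,9.3],
    [2.7,4.3,0.8,0,0,0,9.3],
    [2.7,4.3,0.8,0,0,0,9.3],
    [2.7,0,0,0,0,0,9.3],
    [2.7,0,0,0,0,0,9.3],
    [0,0,0,0,0,0,9.3]
  ]
}}

```text
time: 1.4
position: [0.3697, -0.234, 0.2853]
orientation: [-0.0, 0.993, 0.116, -0.0]
wrist_force: [-0.7, -0.2, -1.7]
gripper_width: 1.001
grasp_force: 0.0
```

```bash
python3 - <<'E'
from h import *
import pickle
C=cam("wrist"); save("w1.png",C[0]); pickle.dump(C,open("w1.pkl","wb")); print(C[3],proj(C,(.47,-.2155,.105)),robot.sense()["position"],robot.sense()["time"])
E
```

```text
[ 0.44416192 -0.21558524  0.43961604] [328.09154681  90.21738805] [ 0.36876955 -0.23402404  0.28517408] 1.45
```

View pics/w1.png

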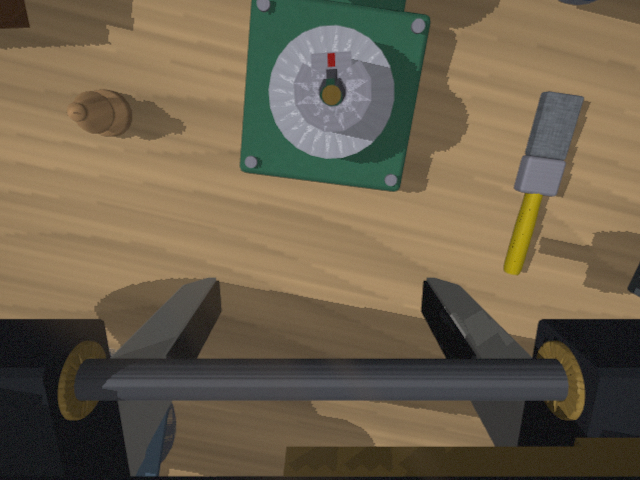

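The wrist view shows the hub with the bore and plunger at (332,92) and the red mark at (331,60). Next I move over the rack.

>>> {"fn": "jog_arm", "kwargs": {
  "plan": [
    [0,6,0,0,0,0,9.3],
    [0,6,0,0,0,0,9.3],
    [0,6,0,0,0,0,9.3],
    [0,6,0,0,0,0,9.3],
    [0,6,0,0,0,0,9.3],
    [0,6,0,0,0,0,9.3],
    [0,6,0,0,0,0,9.3],
    [0,6,0,0,0,0,9.3],
    [0,0,0,0,0,0,9.3]
  ]
}}

```text
time: 2.58
position: [0.3674, 0.2481, 0.2853]
orientation: [-0.0, 0.993, 0.118, -0.001]
wrist_force: [-0.2, 0.2, -1.1]
gripper_width: 1.0
grasp_force: 0.0
```

```bash
python3 - <<'E'
from h import *
import pickle
C=cam("wrist"); save("w2.png",C[0]); pickle.dump(C,open("w2.pkl","wb")); print(C[3],proj(C,(.4675,.2712,.14)),robot.sense()["position"])
hsv=cv2.cvtColor(C[0],cv2.COLOR_RGB2HSV); m=((hsv[...,0]<6)|(hsv[...,0]>174))&(hsv[...,1]>170)&(hsv[...,2]>90)
k,l,st,ce=cv2.connectedComponentsWithStats(m.astype('uint8'))
print([(ce[i].round(1).tolist(),st[i].tolist()) for i in range(1,k) if st[i,4]>20])
E
```

```text
[0.44191174 0.26684762 0.43962384] [323.18166496  84.92197039] [0.36777452 0.24614232 0.28523418]
[([467.1, 42.8], [463, 37, 9, 14, 85]), ([130.6, 42.1], [120, 38, 22, 9, 177]), ([303.8, 64.0], [294, 44, 20, 38, 263]), ([482.2, 62.9], [476, 51, 13, 25, 195]), ([216.0, 241.4], [210, 235, 14, 15, 61])]
```

View pics/w2.png

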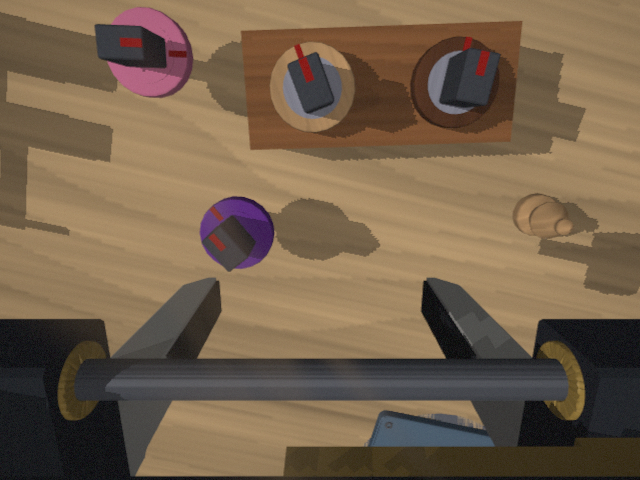

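The wrist view shows the pale arbor's block at (311,82) with its red mark pointing up and left, from (310,80) to (297,45). The dark arbor is at (468,75). I'll fit the ring and look at an enlargement.

```bash
python3 - <<'E'
from h import *
import pickle
C=pickle.load(open("w2.pkl","rb")); im=C[0]
save("w2c.png",cv2.resize(im[30:145,255:375],None,fx=5,fy=5,interpolation=cv2.INTER_CUBIC))
hsv=cv2.cvtColor(im,cv2.COLOR_RGB2HSV); sub=hsv[30:145,255:375]
def cen(m,n):
    k,l,st,ce=cv2.connectedComponentsWithStats(m.astype('uint8')); i=1+st[1:,4].argmax(); mm=(l==i).astype('uint8')
    c=cv2.findContours(mm,cv2.RETR_EXTERNAL,cv2.CHAIN_APPROX_NONE)[0][0]; h=cv2.convexHull(c)+np.array([[[255,30]]]); print(n,st[i],"ell",cv2.fitEllipse(h),"rect",cv2.minAreaRect(h)); return h
print(hsv[110,285],hsv[118,330],hsv[85,310],hsv[105,330],hsv[135,300])
cen((sub[...,2]>135)&(sub[...,1]>60),"ring"); cen((sub[...,2]<75)&(sub[...,1]<90),"block")
E
```

```text
[ 16 110 151] [ 16 111 133] [113  16  64] [125  21  72] [ 15 160 118]
ring [  15   12   80   90 2174] ell ((311.5458679199219, 86.28861999511719), (83.65061950683594, 89.57211303710938), 177.8418426513672) rect ((307.171142578125, 85.37274169921875), (75.06951904296875, 89.04863739013672), 11.94417667388916)
block [  33   23   46   61 1516] ell ((310.70123291015625, 82.395263671875), (36.21217727661133, 78.05773162841797), 160.41876220703125) rect ((311.3402099609375, 82.98454284667969), (55.0673828125, 32.95427703857422), 68.96248626708984)
```

View pics/w2c.png

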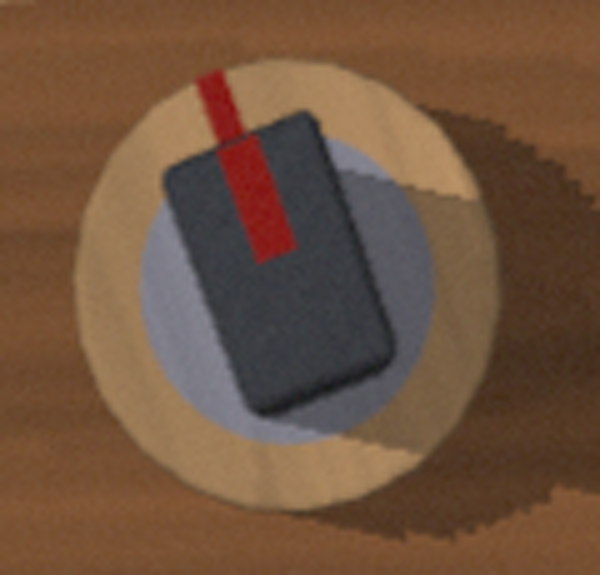

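The enlargement shows the block-top corners clearly, at (163,172), (310,108), (397,362) and (255,420) in the crop. The red mark is on the upper-left end.

```bash
python3 - <<'E'
from h import *
import pickle
C=pickle.load(open("w2.pkl","rb"))
cr=[np.array(p)/5-.4+[255,30] for p in((163,172),(310,108),(397,362),(255,420))]
P=np.array([onz(C,p,.14) for p in cr]); c=P.mean(0); x=(P[0]+P[1]-P[2]-P[3])[:2]; y=(P[0]+P[3]-P[1]-P[2])[:2]
print(c,np.linalg.norm(x)/2,np.linalg.norm(y)/2,np.degrees(np.arctan2(x[1],x[0])),np.degrees(np.arctan2(y[1],y[0])))
print("ring",onz(C,(312,86.5),.094))
T=pickle.load(open("top0.pkl","rb")); print("tri block red end",  )
H=pickle.load(open("w1.pkl","rb"))
print("hub bore",onz(H,(332,92),.105),"mark",onz(H,(331,60),.105))
save("hubc.png",cv2.resize(H[0][15:165,260:405],None,fx=4,fy=4,interpolation=cv2.INTER_CUBIC))
q=robot.sense()["orientation"];print(R.from_quat([q[1],q[2],q[3],q[0]]).as_matrix().round(3))
E
```

```text
[0.4666159  0.28000634 0.14      ] 0.03591609279818738 0.02230122082929588 34.004186189941635 124.97512036025125
ring [0.468078   0.28058391 0.094     ]
tri block red end
hub bore [ 0.46941142 -0.21887739  0.105     ] mark [ 0.49229019 -0.2124752   0.105     ]
[[ 0.973  0.233 -0.001]
 [ 0.233 -0.973 -0.001]
 [-0.001  0.001 -1.   ]]
```

View pics/hubc.png

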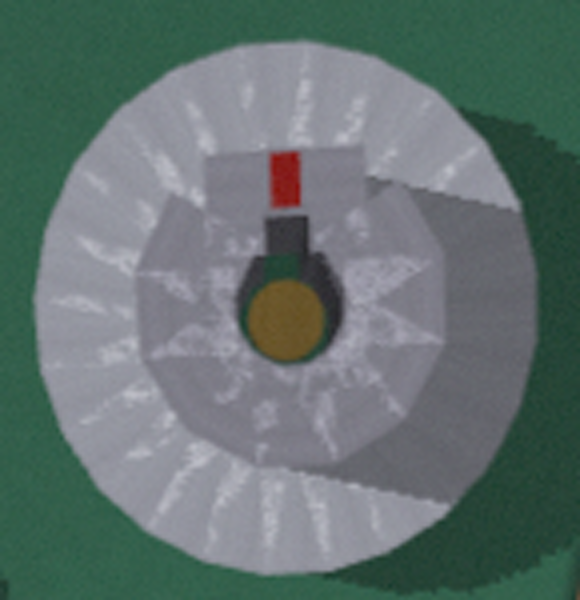

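Arbor: about (0.4675, 0.280), yaw 34.5°, block top at 0.14. Hub: bore about (0.4694, -0.219), keyway yaw about 15.5° (mark at crop (285,179), bore at crop (290,309)). I'll approach the arbor.

>>> {"fn": "jog_arm", "kwargs": {
  "plan": [
    [3.3,1.1,-2.5,0,0,7,7],
    [3.3,1.1,-2.5,0,0,7,6],
    [3.4,1.2,-2.5,0,0,7,6],
    [0,0,-2.5,0,0,0,6],
    [0,0,0,0,0,0,6],
    [0,0,0,0,0,0,6]
  ]
}}

```text
time: 3.38
position: [0.4693, 0.2782, 0.1867]
orientation: [0.0, 0.956, 0.293, 0.0]
wrist_force: [-0.0, 0.4, 0.1]
gripper_width: 0.643
grasp_force: 0.0
```

```bash
python3 - <<'E'
from h import *
import pickle
C=cam("wrist"); s=robot.sense(); q=s["orientation"];M=R.from_quat([q[1],q[2],q[3],q[0]]).as_matrix();print(M.round(3),np.degrees(np.arctan2(M[1,0],M[0,0])),s["position"],s["gripper_width"],proj(C,(.4675,.280,.14)))
save("w3.png",C[0]); pickle.dump(C,open("w3.pkl","wb"))
E
```

```text
[[ 0.828  0.561  0.002]
 [ 0.561 -0.828  0.   ]
 [ 0.002  0.001 -1.   ]] 34.13741619262465 [0.46951161 0.27865191 0.18718177] 0.642893114139038 [317.53493236 269.7713984 ]
```

View pics/w3.png

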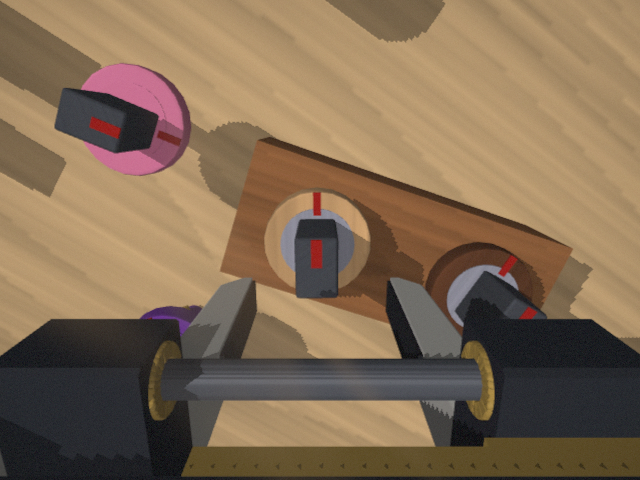

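The block top is centred at (317,269), as predicted, with its red mark vertical, so the tool is aligned. I'll descend and grip.

>>> {"fn": "jog_arm", "kwargs": {
  "plan": [
    [-0.2,0.1,-2.5,0,0,0.3,6],
    [0,0,-2.5,0,0,0,6],
    [0,0,-1.5,0,0,0,6],
    [0,0,-1.0,0,0,0,5],
    [0,0,0,0,0,0,2],
    [0,0,0,0,0,0,2],
    [0,0,0,0,0,0,2],
    [0,0,0,0,0,0,2]
  ],
  "squeeze": 50
}}

```text
time: 4.42
position: [0.4674, 0.2807, 0.1114]
orientation: [0.0, 0.955, 0.297, 0.001]
wrist_force: [0.0, -1.3, 3.5]
gripper_width: 0.257
grasp_force: 50.0
```

>>> {"fn": "jog_arm", "kwargs": {
  "plan": [
    [0,0,1.5,0,0,0,2],
    [0,0,3,0,0,0,2],
    [0,0,4,0,0,0,2],
    [0,0,4,0,0,0,2],
    [0,0,3,0,0,0,2],
    [-1,-5.5,0,0,0,-3,2],
    [-1,-5.5,0,0,0,-4,2],
    [-1,-5.5,0,0,0,-4,2],
    [-1,-5.5,0,0,0,-4,2],
    [-1,-5.5,0,0,0,-4,2]
  ]
}}

```text
time: 5.68
position: [0.4159, 0.0043, 0.2663]
orientation: [0.0, 0.991, 0.134, 0.0]
wrist_force: [1.1, -0.6, -2.6]
gripper_width: 0.258
grasp_force: 50.0
```

>>> {"fn": "jog_arm", "kwargs": {
  "plan": [
    [-1,-5.5,0,0,0,0,2],
    [-1,-5.5,0,0,0,0,2],
    [0,-5.5,0,0,0,0,2],
    [0,-5,0,0,0,0,2],
    [0,-2,0,0,0,0,2],
    [0,0,0,0,0,0,2],
    [0,0,0,0,0,0,2]
  ]
}}

```text
time: 6.55
position: [0.3967, -0.228, 0.2657]
orientation: [-0.001, 0.991, 0.135, -0.0]
wrist_force: [0.6, 0.4, -2.8]
gripper_width: 0.255
grasp_force: 50.0
```

```bash
python3 - <<'E'
from h import *
import pickle
C=cam("wrist"); s=robot.sense(); q=s["orientation"];M=R.from_quat([q[1],q[2],q[3],q[0]]).as_matrix();print(M.round(4),np.degrees(np.arctan2(M[1,0],M[0,0])),s["position"],s["gripper_width"])
p=proj(C,(.4694,-.2189,.105)).round().astype(int);print(p)
a=C[0][max(p[1]-75,0):p[1]+75,p[0]-75:p[0]+75]; a=cv2.resize(a,None,fx=4,fy=4,interpolation=cv2.INTER_CUBIC)[:600]
pad=cv2.resize(C[0],(200,150)); b=np.zeros((600,800,3),'uint8'); b[:a.shape[0],:600]=a; b[:150,600:]=pad
save("w4.png",b); pickle.dump(C,open("w4.pkl","wb"))
E
```

```text
[[ 9.632e-01  2.689e-01 -2.000e-04]
 [ 2.689e-01 -9.632e-01  9.000e-04]
 [ 1.000e-04 -1.000e-03 -1.000e+00]] 15.599441326538422 [ 0.39677694 -0.22784986  0.26571192] 0.25791447483629754
[336 128]
```

View pics/w4.png

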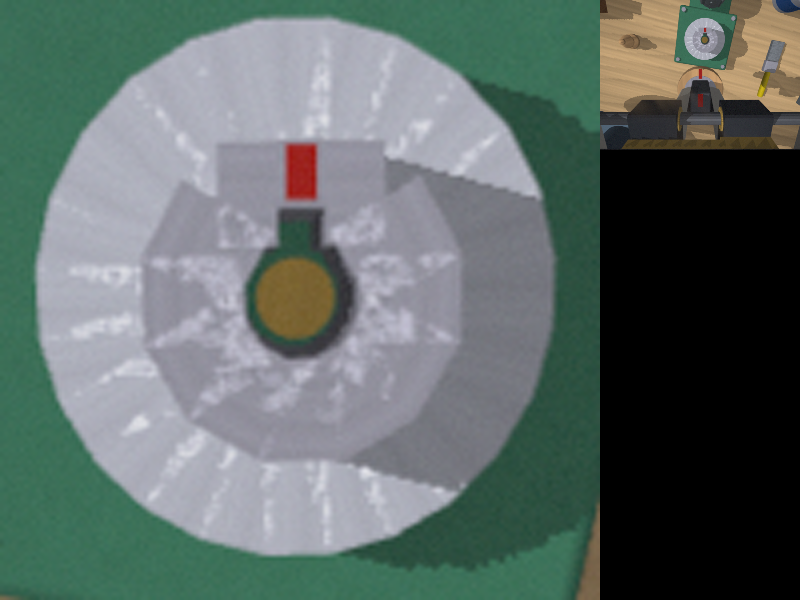

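Bore mouth at crop (299.5,303), i.e. pixel (335.5,128.3), matching the prediction of (336,128). The keyway lies about 1° clockwise of tool x. Next I check the hub height and the arbor's position in the hand numerically.

```bash
python3 - <<'E'
from h import *
import pickle
W,H,T=[pickle.load(open(f,"rb")) for f in("w4.pkl","w1.pkl","top0.pkl")]
def red(C,a=4):
    hsv=cv2.cvtColor(C[0],cv2.COLOR_RGB2HSV); m=((hsv[...,0]<6)|(hsv[...,0]>174))&(hsv[...,1]>150)&(hsv[...,2]>60)
    k,l,st,ce=cv2.connectedComponentsWithStats(m.astype('uint8')); return [(ce[i].round(1).tolist(),st[i].tolist()) for i in range(1,k) if st[i,4]>a]
r=red(W,15);print(r,[x for x in red(H,15)])
p=tri([ray(W,(335.5,95.8)),ray(T,(409.5,272.5))]);print("mark",p,proj(W,p),proj(T,p))
print("mouth",onz(W,(335.5,128.3),.105),"mark",onz(W,(335.9,95.8),.105))
s=robot.sense();P=np.array(s["position"]);q=s["orientation"];M=R.from_quat([q[1],q[2],q[3],q[0]]).as_matrix()
for c,st in r:
    for dz in(.0286,-.0174): print(c,dz,((onz(W,c,P[2]+dz)-P)@M*1000).round(1))
print(s["wrist_force"])
E
```

```text
[([336.0, 95.0], [333, 89, 7, 13, 91]), ([320.7, 235.2], [316, 220, 11, 32, 328]), ([320.7, 320.1], [313, 300, 17, 42, 672])] [([331.1, 59.2], [328, 53, 7, 13, 84])]
mark [ 0.49306283 -0.21232391  0.10777924] [336.09921399  94.70627633] [409.40215099 272.91592245]
mouth [ 0.46950787 -0.21874808  0.105     ] mark [ 0.49247155 -0.21244412  0.105     ]
[336.0, 95.0] 0.0286 [ 84.7   4.1 -28.6]
[336.0, 95.0] -0.0174 [87.6  5.8 17.4]
[320.7, 235.2] 0.0286 [ 40.5  -0.6 -28.6]
[320.7, 235.2] -0.0174 [27.3 -0.7 17.4]
[320.7, 320.1] 0.0286 [  9.   -0.7 -28.6]
[320.7, 320.1] -0.0174 [-15.7  -0.7  17.4]
[ 0.02720811  0.28391349 -2.14500435]
```

>>> {"fn": "jog_arm", "kwargs": {
  "plan": [
    [3.6,0.4,0,0,0,0,2],
    [3.7,0.45,0,0,0,-0.3,2],
    [0,0,-2,0,0,0,2],
    [0,0,-2,0,0,0,2],
    [0,0,-1.8,0,0,0,2],
    [0,0,0,0,0,0,2],
    [0,0,0,0,0,0,2]
  ]
}}

```text
time: 7.48
position: [0.4703, -0.2203, 0.2085]
orientation: [0.0, 0.991, 0.133, 0.0]
wrist_force: [0.1, -0.1, -4.0]
gripper_width: 0.257
grasp_force: 50.0
```

```bash
python3 - <<'E'
from h import *
for i in range(3):
    T=cam("top") if i==0 else cam("scene") if i==1 else T
    s=robot.sense();print(s["position"].round(4),s["wrist_force"].round(2))
q=s["orientation"];M=R.from_quat([q[1],q[2],q[3],q[0]]).as_matrix();print(np.degrees(np.arctan2(M[1,0],M[0,0])),M[:,2])
E
```

```text
[ 0.4704 -0.2207  0.2088] [ 0.06  0.48 -3.04]
[ 0.4704 -0.2209  0.2088] [-0.32  0.71 -3.46]
[ 0.4704 -0.2209  0.2088] [-0.32  0.71 -3.46]
15.25611523332934 [ 0.00157404 -0.00116049 -0.99999809]
```

>>> {"fn": "jog_arm", "kwargs": {
  "plan": [
    [0,0.1,-0.7,0,0,0,2],
    [0,0,-0.7,0,0,0,2],
    [0,0,-0.6,0,0,0,2],
    [0,0,-0.4,0,0,0,2],
    [0,0,0,0,0,0,2],
    [0,0,0,0,0,0,2]
  ]
}}

```text
time: 8.32
position: [0.4699, -0.2199, 0.1837]
orientation: [-0.0, 0.991, 0.132, -0.0]
wrist_force: [0.6, 1.2, -3.9]
gripper_width: 0.253
grasp_force: 50.0
```

>>> {"fn": "jog_arm", "kwargs": {
  "plan": [
    [0,0,-0.3,0,0,0,2],
    [0,0,-0.3,0,0,0,2],
    [0,0,-0.2,0,0,0,2],
    [0,0,0,0,0,0,2]
  ]
}}

```text
time: 8.82
position: [0.4698, -0.2199, 0.1754]
orientation: [-0.0, 0.991, 0.132, -0.0]
wrist_force: [0.4, -0.4, -4.9]
gripper_width: 0.256
grasp_force: 50.0
```

No upward resistance, so the key has slipped into the keyway. I'll continue down.

>>> {"fn": "jog_arm", "kwargs": {
  "plan": [
    [0,0,-0.5,0,0,0,2],
    [0,0,-0.5,0,0,0,2],
    [0,0,-0.5,0,0,0,2],
    [0,0,-0.5,0,0,0,2],
    [0,0,-0.4,0,0,0,2],
    [0,0,0,0,0,0,2],
    [0,0,0,0,0,0,2]
  ]
}}

```text
time: 9.7
position: [0.4699, -0.2199, 0.152]
orientation: [0.0, 0.991, 0.132, 0.0]
wrist_force: [-0.4, 1.1, 2.0]
gripper_width: 0.258
grasp_force: 50.0
```

Only the spring is felt so far (about 6 N). I'll go down in small steps until the flange seats.

>>> {"fn": "jog_arm", "kwargs": {
  "plan": [
    [0,0,-0.2,0,0,0,2],
    [0,0,-0.2,0,0,0,2],
    [0,0,-0.15,0,0,0,2],
    [0,0,0,0,0,0,2],
    [0,0,0,0,0,0,2]
  ]
}}

```text
time: 10.32
position: [0.4699, -0.2199, 0.1464]
orientation: [0.0, 0.991, 0.132, 0.0]
wrist_force: [-1.1, 2.0, 5.8]
gripper_width: 0.252
grasp_force: 50.0
```

>>> {"fn": "jog_arm", "kwargs": {
  "plan": [
    [0,0,-0.1,0,0,0,2],
    [0,0,-0.1,0,0,0,2],
    [0,0,0,0,0,0,2],
    [0,0,0,0,0,0,2]
  ]
}}

```text
time: 10.82
position: [0.4699, -0.2199, 0.1463]
orientation: [0.001, 0.991, 0.133, 0.0]
wrist_force: [-5.7, 4.1, 20.1]
gripper_width: 0.255
grasp_force: 50.0
```

It stopped dead at z = 0.1463, where seating was expected at 0.1464, with 20 N on the wrist. I'll confirm with a picture.

```bash
python3 - <<'E'
from h import *
a=cam("scene"); b=cam("wrist"); p=proj(a,(.47,-.219,.11)).astype(int)
c=cv2.resize(a[0][p[1]-50:p[1]+50,p[0]-50:p[0]+50],(400,400),interpolation=cv2.INTER_CUBIC)
d=cv2.resize(b[0],(400,300)); o=np.zeros((400,800,3),'uint8'); o[:,:400]=c; o[:300,400:]=d; save("end.png",o)
s=robot.sense();print(s["position"],s["wrist_force"],s["grasp_force"],s["time"])
E
```

```text
[ 0.46991665 -0.21990659  0.1463131 ] [-5.23901145  4.69593376 19.83353312] 50.01125693321228 10.925
```

View pics/end.png

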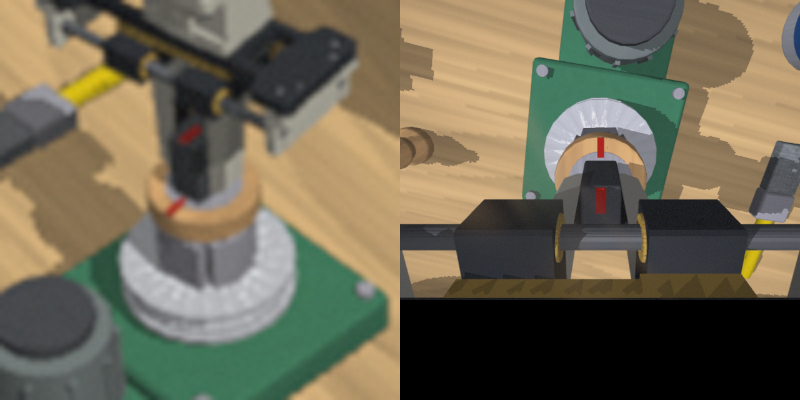

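The left half shows the flange and ring seated on the hub at (205,230), with no gap. The right half shows the marks in line at (600,147) and (600,200). I'm handing in.

```bash
python3 -c "
from cell import robot
print(robot.close_job())"
```

```text
the job is handed in; nothing more can be done
None
```

I handed the job in at about 11 s with the pale-ring arbor seated in the hub, its key in the keyway, still gripped at 50 N and pressed down with about 20 N; no verdict came back.

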